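Lay the last picket and offer up the cross rail over its pegs

ROBOT

A 6-joint arm with a two-finger parallel gripper is mounted at the origin on the work surface. World frame = base frame: x ahead of the robot, y to its left, z up, the work surface at z = 0. Lengths are in m, angles in rad, forces in N, time in s.
With the tool pointing down it reaches from about 0.15 to 0.775 m from the base axis. Payload 6.1 kg.
Tool frame: the origin (TCP) lies on the centre line of the jaws, within the pads' length; the fingertips stand 22 mm ahead of it and the grasp point (between the pads) lies 3 mm ahead of it; z points along the fingers, y is the line along which they close (so a half turn about z gives the same grasp; the last joint's range is limited). The gripper opens to 85 mm and grips with 20 to 120 N. Pads are 22 mm wide; open, the fingers measure 114 mm over their backs; the gripper's body (76 mm by 85 mm) begins 54 mm behind the grasp point. The pads swing forward as they close: fully open they stand 13 mm farther back than shut.
Start: joints at [1.317, 0.126, -0.04, 1.405, 0, 1.571], TCP at [0.132, 0.508, 0.253] pointing down, gripper open.
Joint ranges: [-2.72, 2.72], [-0.95, 1.95], [-1.27, 1.35], [-1.78, 2.02], [-1.46, 1.47], [-3.14, 3.14]. Speed limits (rad/s): [2.39, 2.39, 3.01, 3.14, 3.14, 3.14].

INTERFACE

Orientations are given as [roll, pitch, yaw] about the fixed x, y, z axes, in that order (R = Rz(yaw) Ry(pitch) Rx(roll)).
In Python, from bench import telemetry, imaging, r, nets gives the robot as it stands.
- The arm moves only by the tool jog_arm, never from a script. Its argument "steps" is text: rows parted by semicolons, each of 7 numbers parted by spaces: the shift along the tool's x, y, z as a fraction of full scale, then the turn, a rotation vector about the tool's x, y, z as a fraction of full scale, then the opening, from -1 (shut) to 1 (fully open). A call has 1 to 10 rows; each row shifts and turns the commanded pose from where the row before left it, along the tool's axes as they then stand; what a row does not reach is not made up. Full scale, the value 1, is 0.25 m for a shift and 45 degrees for a turn. A row lasts 1/12 s, in which the tool goes at most 41.7 mm and 7.16 degrees, less where a joint would pass 70% of its speed; a pose out of reach is approached as far as the arm can. A call with a number of a shift or a turn outside -1 to 1 is refused whole. A call with a gripper value outside its range is refused whole. The fingers move at their own pace and stop on an object; "squeeze" is the grip in N (left out, the last holds). Time passes only in rows, so rows that do not move let the fingers close. It gives the time, the measured TCP pose, the force, the opening and the grip force at its end, in the units of the state.
- telemetry.observe(): the state, without advancing time (a new reading comes with each control period).
- imaging.capture(name): name is "side" or "top"; returns the picture (420x560x3 uint8, blue, green, red); there is no depth.
- imaging.calibration(name): a dict with "intrinsics" (3x3 intrinsics, pixels), "k1" (the pictures are not rectified: a ray, as slopes to the right and down, at radius r is drawn at 1 + k1 r^2 times it, then the intrinsics apply), "xyz" and "orientation" of the camera in the world. Camera axes: x right, y down, z forward; pixel columns grow to the right and rows downward; lengths in m; the calibration is good to about 2 mm. A picture is of the moment at which its call begins. calibration takes no time and is no camera call.
- r.job_done(): hands the job in; it is judged then, once.
Trained networks look in the newest picture that a camera, given by its name, has taken for a name from the list of things; names that differ only in an ending like _2 or _b are one class to them, and where a whole thing is asked for, a point or a joint stands for the part that bears it (a point fixed in the world has none). Each returns a list of dicts, best first, with "confidence" (0 to 1); they miss things now and then, are a little off and sometimes report something else, mostly with a low value. They report only what shows in the picture. A call takes as long as a camera call. They do not tell look-alikes from the thing itself.
- nets.spot_in(camera, name): "rect" ([left, top, width, height] in pixels, round what is visible of it).
- nets.silhouettes(camera, name): "pixels" (420x560 bool, what is visible of it) and "rect" ([left, top, width, height] in pixels, round what is visible of it).
The state is a dict: "time_s": time; "joint_positions": joint angles; "qd": joint speeds; "effort": joint torques, N m; "tool_pos": TCP position; "eef_rot": TCP orientation; "force": force on the tool from outside, world axes, zero at the start; "moment": the same for the moment, N m; "finger_gap": finger opening in m; "gripper_force": force on a finger pad.
Only numpy, scipy, OpenCV 4.12 (cv2) and the standard library are available. Lean on these libraries where they do the work, as an engineer would, in place of code of your own. Each camera call takes 0.05 s, during which the arm holds its last target. There are 200 camera calls.

TASK

Finish laying out the little picket panel: lay the loose picket flat in the empty middle place of the assembly jig, between the spacer blocks with its foot up close to the stop, peg upward and at the same end as the other two pegs, and let go of it. Then pick up the cross rail with the three holes, lift it higher than the hold-down clamps, carry it over them, and hold it level about a centimetre above the tips of the pegs, each hole straight over its peg and nothing touching it, so that glue can be brushed on. Finish while still holding it there: do not lower or release it; never touch the clamps with anything, leave the other two pickets in their places, and leave the glue bottle, mallet and try square alone.

Things in the scene. Friction and masses are not known exactly. Their poses are not given: they have to be found in the camera images.
- jig: assembly jig fixed to the bench: white-faced board 250 (x) by 350 (y), 18 thick. Origin: centre of its underside on the bench; x runs along the pickets from foot to rounded end, z up. On the base: a foot stop, a bar along y, 22 high, whose picket-side face is at x = -95; and 10 high spacer blocks in two rows (x = -95 to -69 and x = 49 to 75) that leave three places 36 wide for 30 wide pickets at y = +75, 0, -75 (left, middle, right). The middle place is empty
- jig_place (a point): where the origin of a picket belongs in the empty middle place: on the upper face of the base (18 above the bench), jig x = -3, jig y = 0; the picket's foot is then 2 off the stop. Axes as the jig
- picket_loose: the loose picket, lying peg up on the bench, to be laid in the middle place; identical to the others: light wood bar 180 long (its x), 30 wide (y), 16 thick, one end (+x) rounded to a half circle, the other (-x, the foot) square; a dark oak peg 12 dia stands 24 up from its upper face, 30 from the foot end. Origin: centre of the underside, i.e. 90 from either end; z up; the peg is at x = -60; about 50 g
- picket_loose_peg (a point): centre of the top end of that picket's peg (40 above the picket's underside); z is the picket's z, up
- picket_left: picket already lying in the left place (y = +75) of the jig, not fastened; identical to the others: light wood bar 180 long (its x), 30 wide (y), 16 thick, one end (+x) rounded to a half circle, the other (-x, the foot) square; a dark oak peg 12 dia stands 24 up from its upper face, 30 from the foot end. Origin: centre of the underside, i.e. 90 from either end; z up; the peg is at x = -60; about 50 g
- picket_left_peg (a point): centre of the top end of that picket's peg (40 above the picket's underside); z is the picket's z, up
- picket_right: picket already lying in the right place (y = -75) of the jig, not fastened; identical to the others: light wood bar 180 long (its x), 30 wide (y), 16 thick, one end (+x) rounded to a half circle, the other (-x, the foot) square; a dark oak peg 12 dia stands 24 up from its upper face, 30 from the foot end. Origin: centre of the underside, i.e. 90 from either end; z up; the peg is at x = -60; about 50 g
- picket_right_peg (a point): centre of the top end of that picket's peg (40 above the picket's underside); z is the picket's z, up
- rail: cross rail, plain wooden bar 200 long (its x), 32 wide (y), 20 thick, lying flat on the bench, with three 14 dia holes right through from top to bottom at x = -75, 0, +75 (the pitch of the pegs); either way round fits. Origin: centre of its underside; z up; about 75 g
- rail_hole_a (a point): centre of the hole at x = -75, at the rail's underside
- rail_hole_b (a point): centre of the middle hole (x = 0), at the rail's underside
- rail_hole_c (a point): centre of the hole at x = +75, at the rail's underside
- clamp_a: steel hold-down clamp fixed to the bench with the jig (moves with it): 19 dia bar, arm, screw spindle and turned wooden grip; its highest point is 150 above the bench. Origin: foot of the bar on the bench, 205 from the jig's centre line; the spindle with its 25 dia grip is 55 from the bar towards the jig's middle. Its axes are the jig's axes. Not to be touched. Stands at the jig's left (+y) side, 15 towards the foot from the jig's middle
- clamp_b: steel hold-down clamp fixed to the bench with the jig (moves with it): 19 dia bar, arm, screw spindle and turned wooden grip; its highest point is 150 above the bench. Origin: foot of the bar on the bench, 205 from the jig's centre line; the spindle with its 25 dia grip is 55 from the bar towards the jig's middle. Its axes are the jig's axes. Not to be touched. Stands at the jig's left (+y) side, 90 towards the rounded ends
- clamp_c: steel hold-down clamp fixed to the bench with the jig (moves with it): 19 dia bar, arm, screw spindle and turned wooden grip; its highest point is 150 above the bench. Origin: foot of the bar on the bench, 205 from the jig's centre line; the spindle with its 25 dia grip is 55 from the bar towards the jig's middle. Its axes are the jig's axes. Not to be touched. Stands at the jig's right (-y) side, 40 towards the rounded ends
- glue_bottle: white plastic glue bottle, 56 dia, 150 high, standing. Bystander. Origin: centre of its base
- mallet: wooden joiner's mallet lying on its side, head 70 x 115 x 65, handle about 200 long to its -x. Bystander. Origin: under the head
- try_square: try square lying flat: dark wooden stock 120 long, 18 thick, steel blade 170 long. Bystander. Origin: under the stock
There are look-alikes about, which are no part of the job. Leave any green look-alike of the rail alone.

How it is judged:
By the outcome, as a careful person would: the job done as asked, in the order asked, and still so for the second after the job is handed in, while the arm keeps its last pose, push and grip.
It also fails if it takes over 64 s, if anything falls off the work surface, if the arm or the gripper's body presses on something with over 40 N, if the wrist force passes 120 N, or if a joint passes its speed limit or range.

## Working session

There is one attempt and no reset: what is moved stays moved. The work goes in short steps, Python scripts to look and compute and a tool call to move; the robot and the scene stay as the last step left them, time stands still between calls to the robot, and variables do not carry over. Pictures are saved under pics/ and viewed, at most 10 in all, crops included, and the job is handed in when it is done.

Besides the shell and the picture viewer there is one more tool, called after "Emit:" as name(argument=value, ...), one argument or row to a line, values as JSON. jog_arm: Moves the arm, as the interface text tells. Shift numbers are shares of 0.25 m and turn numbers shares of 45 degrees, none past 1 either way. Its arguments: {"type":"object","properties":{"steps":{"type":"string"},"squeeze":{"type":"number"}},"required":["steps"]}

```bash
mkdir -p pics; ls
python3 - <<'E'
from bench import telemetry, imaging
import cv2
for c in ("top","side"):
    cv2.imwrite(f"pics/{c}0.png",imaging.capture(c)); print(c,imaging.calibration(c))
print(telemetry.observe())
E
```

```text
pics
top {'intrinsics': array([[410.91181128,   0.        , 287.54211061],
       [  0.        , 410.91181128, 204.67002125],
       [  0.        ,   0.        ,   1.        ]]), 'k1': -0.03729697820536387, 'xyz': array([ 0.32085376, -0.02046323,  1.10120881]), 'orientation': array([-2.97354873,  0.03256397, -1.57194322])}
side {'intrinsics': array([[466.8241702 ,   0.        , 276.91195838],
       [  0.        , 466.8241702 , 208.3424784 ],
       [  0.        ,   0.        ,   1.        ]]), 'k1': -0.0885888311101192, 'xyz': array([-0.20526722, -0.66989015,  1.0811538 ]), 'orientation': array([-2.37344298, -0.01441921, -0.81678465])}
{'time_s': 0.1, 'joint_positions': array([ 1.31700440e+00,  1.26325831e-01, -4.05187390e-02,  1.40542342e+00,
        1.49628049e-05,  1.57084127e+00]), 'qd': array([ 1.13440456e-04, -9.32567452e-04,  2.37916843e-03,  1.16432046e-03,
        7.78801395e-05, -5.19882243e-04]), 'effort': array([-8.13136066e-04, -4.36907065e+01,  3.53605664e+01,  1.36288506e-02,
        1.93040196e-04,  1.25497522e-06]), 'tool_pos': array([0.13172276, 0.5078435 , 0.25259774]), 'eef_rot': array([-3.14012099e+00, -1.48966422e-05,  2.88775576e+00]), 'force': array([ 0.19485369, -0.46134219, -0.28138033]), 'moment': array([-0.00223007,  0.03265944, -0.00472046]), 'gripper_force': 0.0, 'finger_gap': 0.08518032198220188}
```

View pics/top0.png

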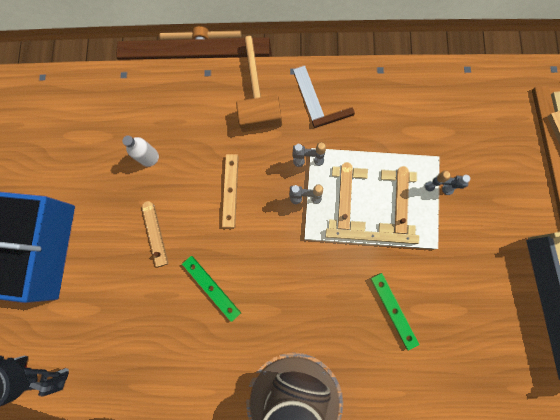

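View pics/side0.png

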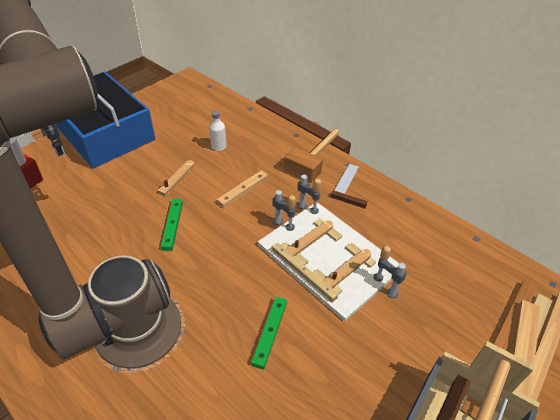

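The top view shows the loose picket at about (153,234) with its peg at (155,256), and the rail at (230,190). The jig is at (372,198) with its pegs at (345,216) and (402,220). The green decoys are at (211,288) and (395,312). The side view agrees: picket (176,177), rail (242,188), jig (325,260).

```bash
cat > h.py <<'E'
import numpy as np, cv2
from scipy.spatial.transform import Rotation as Rn
from scipy.optimize import minimize
from bench import telemetry, imaging, r, nets
CAL={c:imaging.calibration(c) for c in("top","side")}
def proj(c,P):
    k=CAL[c]; R=Rn.from_euler("xyz",k["orientation"]).as_matrix()
    q=(np.atleast_2d(P)-k["xyz"])@R; s=q[:,:2]/q[:,2:]
    s=s*(1+k["k1"]*(s**2).sum(1,keepdims=True)); K=k["intrinsics"]
    return s*[K[0,0],K[1,1]]+[K[0,2],K[1,2]]
def box(x0,x1,y0,y1,z0,z1): return np.array([[x,y,z] for x in(x0,x1) for y in(y0,y1) for z in(z0,z1)])
t=np.linspace(0,2*np.pi,25)
def disc(x,y,rad,z): return np.c_[x+rad*np.cos(t),y+rad*np.sin(t),0*t+z]
PICK=[np.vstack([box(-.09,.075,-.015,.015,0,.016),disc(.075,0,.015,0),disc(.075,0,.015,.016)]),
      np.vstack([disc(-.06,0,.006,.016),disc(-.06,0,.006,.04)])]
RAIL=[box(-.1,.1,-.016,.016,0,.02)]
def place(P,v): # v=x,y,z,yaw
    return P@Rn.from_euler("z",v[3]).as_matrix().T+np.array(v[:3])
S=4
def render(c,M,v):
    im=np.zeros((420*S,560*S),np.uint8)
    for P in M:
        u=(proj(c,place(P,v))+.5)*S-.5
        cv2.fillConvexPoly(im,cv2.convexHull(np.round(u*16).astype(np.int32)),255,cv2.LINE_AA,4)
    return cv2.resize(im,(560,420),interpolation=cv2.INTER_AREA)/255.
def fit(M,masks,v0,free=(0,1,2,3)):
    B=lambda m:cv2.GaussianBlur(m.astype(float),(0,0),1.5)
    T={c:B(m) for c,m in masks.items()}; free=list(free); sc=np.array([.01,.01,.01,.1])[free]
    def f(p):
        v=np.array(v0,float); v[free]+=p*sc
        return sum(((B(render(c,M,v))-T[c])**2).sum() for c in T)
    best=min((minimize(f,s*np.ones(len(free)),method="Nelder-Mead",options=dict(xatol=.005,fatol=.01,maxiter=400)) for s in(0,.3)),key=lambda o:o.fun)
    v=np.array(v0,float); v[free]+=best.x*sc; return v,best.fun
def unproj(c,uv,z):
    return minimize(lambda p:((proj(c,[p[0],p[1],z])-uv)**2).sum(),[.4,0],method="Nelder-Mead",options=dict(xatol=1e-5,fatol=1e-6)).x
E
python3 - <<'E'
from h import *
out={}
for c in("top","side"):
    img=imaging.capture(c); np.save(f"{c}.npy",img)
    for n in("picket_loose","rail","jig","clamp_a"):
        for i,d in enumerate(nets.silhouettes(c,n)):
            m=d["pixels"]; ys,xs=np.nonzero(m)
            print(c,n,i,round(d["confidence"],2),np.round(d["rect"]),m.sum(),xs.mean().round(1),ys.mean().round(1), img[m].mean(0).round())
            out[f"{c}_{n}_{i}"]=m
np.savez("masks.npz",**out)
for uv in[(153,234),(230,190),(372,198),(345,190),(402,195)]: print(uv,unproj("top",uv,.01).round(3))
E
```

```text
top picket_loose 0 0.62 [146. 203.  19.  68.] 728 154.6 233.8 [103. 162. 209.]
top picket_loose 1 0.42 [397. 167.  14.  67.] 851 401.7 200.0 [105. 158. 200.]
top rail 0 0.96 [185. 258.  52.  61.] 1078 210.4 287.8 [ 65. 161.  38.]
top rail 1 0.85 [221. 154.  14.  73.] 939 230.0 190.2 [110. 174. 221.]
top rail 2 0.62 [371. 274.  46.  74.] 992 394.6 311.7 [ 71. 167.  51.]
top jig 0 0.72 [288. 142. 183. 105.] 11611 372.0 195.9 [190. 206. 210.]
top jig 1 0.36 [395. 165.  13.  68.] 831 401.7 200.4 [104. 158. 200.]
top clamp_a 0 0.86 [292. 142.  35.  27.] 529 308.5 153.7 [ 96. 106. 115.]
top clamp_a 1 0.79 [292. 184.  30.  20.] 485 305.0 193.6 [102. 114. 123.]
top clamp_a 2 0.55 [425. 171.  44.  23.] 572 447.6 182.2 [87. 93. 97.]
side picket_loose 0 0.58 [157. 160.  39.  35.] 473 175.9 177.8 [ 93. 141. 187.]
side picket_loose 1 0.2 [324. 249.  50.  38.] 642 347.6 268.0 [ 99. 147. 191.]
side rail 0 0.95 [251. 297.  34.  74.] 1044 269.1 332.0 [ 64. 150.  40.]
side rail 1 0.91 [159. 197.  23.  57.] 660 171.8 224.7 [ 64. 148.  40.]
side rail 2 0.68 [220. 174.  47.  29.] 567 241.6 188.8 [105. 159. 204.]
side jig 0 0.63 [255. 174. 151. 146.] 8680 328.2 253.9 [167. 182. 189.]
side jig 1 0.39 [219. 176.  47.  29.] 542 241.3 188.9 [105. 159. 205.]
side clamp_a 0 0.88 [372. 245.  36.  53.] 730 390.2 271.1 [ 94.  99. 105.]
side clamp_a 1 0.86 [272. 190.  22.  40.] 591 283.1 209.7 [ 89.  96. 105.]
side clamp_a 2 0.85 [299. 178.  23.  34.] 489 308.5 192.8 [ 86.  93. 100.]
(153, 234) [0.428 0.379]
(230, 190) [0.548 0.172]
(372, 198) [ 0.523 -0.212]
(345, 190) [ 0.542 -0.026]
(402, 195) [ 0.53  -0.293]
```

```bash
python3 - <<'E'
s=open("h.py").read()
i=s.index("def unproj")
s=s[:i]+'''from scipy.optimize import least_squares
def unproj(c,uv,z):
    return least_squares(lambda p:(proj(c,[p[0],p[1],z])-uv)[0],[.4,0],x_scale=.1).x
'''
open("h.py","w").write(s)
E
python3 - <<'E'
from h import *
for uv in[(153,234),(230,190),(372,198),(345,190),(402,195)]: print(uv,unproj("top",uv,.01).round(3))
m=np.load("masks.npz")
def go(n,M,mk,head,tail,h):
    a,b=unproj("top",head,h),unproj("top",tail,h); d=a-b; v0=[*(a+b)/2,0.0,np.arctan2(d[1],d[0])]
    print(n,"init",np.round(v0,3))
    for fr in((0,1,2,3),(0,1,3)):
        if len(fr)==3: v0[2]=round(v[2],3) if 0 else (0.018 if n in"LR" else 0)
        v,c=fit(M,mk,v0,fr); print("  both",fr,v.round(4),round(c,1))
    for k in mk:
        v1,c=fit(M,{k:mk[k]},v0,(0,1,3)); print("  ",k,v1.round(4),round(c,1))
go("loose",PICK,dict(top=m["top_picket_loose_0"],side=m["side_picket_loose_0"]),(147,204),(160,265),.016)
go("rail",RAIL,dict(top=m["top_rail_1"],side=m["side_rail_2"]),(232,155),(229,226),.02)
go("R",PICK,dict(top=m["top_picket_loose_1"],side=m["side_picket_loose_1"]),(403,168),(401,233),.034)
E
```

```text
(153, 234) [0.428 0.379]
(230, 190) [0.548 0.172]
(372, 198) [ 0.523 -0.212]
(345, 190) [ 0.545 -0.14 ]
(402, 195) [ 0.53  -0.293]
loose init [0.427 0.376 0.    0.263]
  both (0, 1, 2, 3) [0.4319 0.3748 0.0033 0.3048] 30.5
  both (0, 1, 3) [0.4324 0.3762 0.     0.2965] 29.0
   top [0.4322 0.376  0.     0.2951] 25.8
   side [0.4343 0.3777 0.     0.3038] 1.4
rail init [ 0.546  0.169  0.    -0.019]
  both (0, 1, 2, 3) [ 0.5471  0.1716  0.0014 -0.0242] 19.2
  both (0, 1, 3) [ 0.5475  0.1721  0.     -0.0254] 20.7
   top [ 0.5474  0.1717  0.     -0.0264] 7.2
   side [ 0.5482  0.1736  0.     -0.0167] 10.2
R init [ 0.512 -0.287  0.    -0.078]
  both (0, 1, 2, 3) [ 0.518  -0.2874  0.0204 -0.0827] 18.3
  both (0, 1, 3) [ 0.5188 -0.2874  0.018  -0.0825] 21.3
   top [ 0.5168 -0.2878  0.018  -0.0815] 3.7
   side [ 0.5223 -0.2868  0.018  -0.0842] 10.0
```

Run:
```python
from h import *
T,Sd=np.load("top.npy"),np.load("side.npy")
def crop(img,x,y,w,h,s=4): return cv2.resize(img[y:y+h,x:x+w],None,fx=s,fy=s,interpolation=cv2.INTER_NEAREST)
a=np.hstack([crop(T,325,155,100,95),crop(T,135,195,40,95),crop(T,210,145,40,95)])[:,:800]
a=crop(T,325,155,100,95); b=np.hstack([crop(T,135,195,40,80,3),crop(T,215,150,30,80,3)]); 
c=crop(Sd,262,205,120,100,4)
can=np.zeros((600,800,3),np.uint8)
can[:a.shape[0],:400]=a; can[:b.shape[0],400:400+b.shape[1]]=b
c=crop(Sd,262,205,120,100,3); can[250:250+c.shape[0],430:790]=c
cv2.imwrite("pics/crops.png",can)
```

```text
(no output)
```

View pics/crops.png

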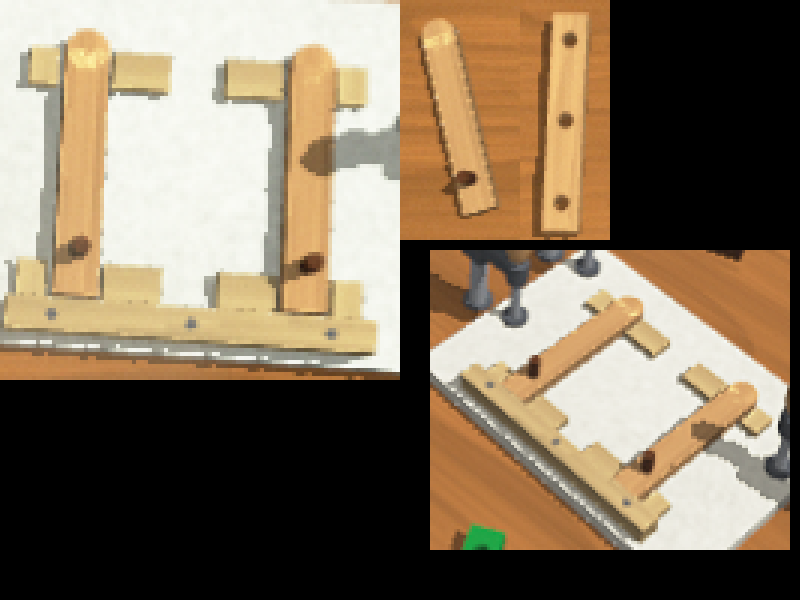

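```bash
cat >> h.py <<'E'
def gc(c,M,v,img):
    p=render(c,M,v); k=np.ones((3,3),np.uint8)
    m=np.full(p.shape,cv2.GC_BGD,np.uint8); m[cv2.dilate(p,k,iterations=3)>.3]=cv2.GC_PR_BGD
    m[p>.5]=cv2.GC_PR_FGD; m[cv2.erode(p,k,iterations=2)>.8]=cv2.GC_FGD
    cv2.grabCut(img,m,None,np.zeros((1,65)),np.zeros((1,65)),4,cv2.GC_INIT_WITH_MASK)
    return (m==1)|(m==3)
def show(n,M,v,imgs):
    for it in range(2):
        mk={c:gc(c,M,v,imgs[c]) for c in imgs}
        v,c=fit(M,mk,v,(0,1,3))
    print(n,"both",v.round(4),round(c,1)); vz,c=fit(M,mk,v); print("  z free",vz.round(4),round(c,1))
    for k in mk: v1,c=fit(M,{k:mk[k]},v,(0,1,3)); print("  ",k,v1.round(4),round(c,1))
    return v
E
python3 - <<'E'
from h import *
I={c:np.load(c+".npy") for c in("top","side")}
show("L",PICK,[.531,-.138,.018,-.083],I)
show("R",PICK,[.518,-.2874,.018,-.083],I)
show("loose",PICK,[.4324,.3762,0,.2965],I)
show("rail",RAIL,[.5475,.172,0,-.0255],I)
E
```

```text
L both [ 0.5262 -0.1374  0.018  -0.071 ] 29.2
  z free [ 0.5253 -0.1375  0.0195 -0.0733] 27.5
   top [ 0.5279 -0.1381  0.018  -0.0668] 4.1
   side [ 0.5203 -0.136   0.018  -0.0872] 10.3
R both [ 0.5143 -0.2859  0.018  -0.094 ] 27.3
  z free [ 0.5135 -0.2858  0.0197 -0.0924] 25.6
   top [ 0.5153 -0.2866  0.018  -0.0822] 8.6
   side [ 0.5111 -0.2849  0.018  -0.1061] 11.0
loose both [0.4301 0.3803 0.     0.2725] 39.9
  z free [0.4301 0.3803 0.     0.2725] 39.9
   top [0.4297 0.3799 0.     0.2665] 7.3
   side [0.4329 0.3832 0.     0.3035] 29.1
rail both [ 0.5449  0.1783  0.     -0.0275] 100.0
  z free [ 0.5449  0.1777  0.0012 -0.0303] 98.5
   top [ 0.5447  0.1777  0.     -0.0307] 25.1
   side [ 0.5476  0.1799  0.     -0.0043] 73.1
```

Run:
```python
from h import *
m=np.load("masks.npz"); I={c:np.load(c+".npy") for c in("top","side")}
# board
BOARD=[box(-.125,.125,-.175,.175,0,.018)]
W={}; Tm={}
B=lambda q:cv2.GaussianBlur(q.astype(float),(0,0),1.2)
for c in I:
    cl=sum(m[f"{c}_clamp_a_{i}"] for i in range(3)).astype(np.uint8)
    W[c]=1-cv2.dilate(cl,np.ones((9,9),np.uint8)); Tm[c]=B(m[f"{c}_jig_0"])
def f(p,cs,z=0):
    v=[p[0]/100+.5275,p[1]/100-.213,z,p[2]/10-.083]
    return sum((W[c]*(B(render(c,BOARD,v))-Tm[c])**2).sum() for c in cs)
for cs in(("top",),("side",),("top","side")):
    o=min((minimize(f,[s,s,s],args=(cs,),method="Nelder-Mead") for s in(0,.3)),key=lambda o:o.fun)
    print("jig",cs,(o.x/[100,100,10]+[.5275,-.213,-.083]).round(4),round(o.fun,1))
# dark spots
def spot(c,P,rad=5):
    uv=proj(c,P)[0]; x,y=np.round(uv).astype(int); x0,y0=x-rad,y-rad
    g=I[c][y0:y+rad+1,x0:x+rad+1].max(2).astype(float); w=np.clip(np.percentile(g,60)*.62-g,0,None)
    yy,xx=np.mgrid[0:g.shape[0],0:g.shape[1]]
    return uv,np.array([(w*xx).sum()/w.sum()+x0,(w*yy).sum()/w.sum()+y0])
def tri(a,b):
    return least_squares(lambda p:np.r_[(proj("top",p)-a)[0],(proj("side",p)-b)[0]],[.4,0,.02],x_scale=.1)
v=[.5475,.172,0,-.0255]
for h in(-.075,0,.075):
    P=place(np.array([[h,0,.02]]),v); s={c:spot(c,P,4) for c in I}
    o=tri(s["top"][1],s["side"][1])
    print("hole",h,P.round(4),o.x.round(4),"top@.02",unproj("top",s["top"][1],.02).round(4),"side",unproj("side",s["side"][1],.02).round(4),"px",round(2*o.cost,2))
for n,v in(("loose",[.4324,.3762,0,.2965]),("L",[.5279,-.138,.018,-.0825]),("R",[.517,-.2876,.018,-.0825])):
    P=place(np.array([[-.06,0,.028]]),v); s={c:spot(c,P,7) for c in I}
    o=tri(s["top"][1],s["side"][1])
    print(n,"pegmid",P.round(4),o.x.round(4),{c:(s[c][1]-s[c][0]).round(1) for c in s})
```

```text
jig ('top',) [ 0.5252 -0.2123 -0.079 ] 1430.2
jig ('side',) [ 0.5263 -0.2116 -0.0703] 1054.6
jig ('top', 'side') [ 0.5256 -0.212  -0.0758] 2490.1
hole -0.075 [[0.4725 0.1739 0.02  ]] [0.4719 0.1711 0.0225] top@.02 [0.4714 0.1722] side [0.4747 0.1721] px 0.39
hole 0 [[0.5475 0.172  0.02  ]] [0.5467 0.1694 0.0226] top@.02 [0.5463 0.1706] side [0.5501 0.1704] px 0.52
hole 0.075 [[0.6225 0.1701 0.02  ]] [0.6213 0.1672 0.0235] top@.02 [0.6216 0.1682] side [0.6251 0.1693] px 0.2
loose pegmid [[0.375  0.3587 0.028 ]] [0.3735 0.3665 0.0223] {'top': array([-2.6,  1.2]), 'side': array([-0.7,  0.4])}
L pegmid [[ 0.4681 -0.1331  0.046 ]] [ 0.4686 -0.1297  0.0412] {'top': array([-1.9,  0.6]), 'side': array([-0.1,  0.2])}
R pegmid [[ 0.4572 -0.2827  0.046 ]] [ 0.4562 -0.2801  0.0436] {'top': array([-1.5,  0.8]), 'side': array([-0.6,  0.1])}
```

Emit:
jog_arm(
  steps="0 0 0 0 0 0.155 1;0 0 0 0 0 0.155 1;0 0 0 0 0 0.155 1;0 0 0 0 0 0.155 1;0 0 0 0 0 0.155 1;0 0 0 0 0 0.155 1;0 0 0 0 0 0.155 1;0 0 0 0 0 0.155 1;0 0 0 0 0 0.155 1;0 0 0 0 0 0.155 1",
)

```text
time_s: 1.43
tool_pos: [0.1318, 0.5082, 0.2533]
eef_rot: [3.142, -0.0, 1.664]
force: [0.0, 0.3, -1.1]
finger_gap: 0.0856
gripper_force: 0.0
```

Emit:
jog_arm(
  steps="0 0 0 0 0 0.155 1;0 0 0 0 0 0.155 1;0 0 0 0 0 0.155 1;0 0 0 0 0 0.155 1;0 0 0 0 0 0.155 1;0 0 0 0 0 0.155 1;0 0 0 0 0 0.155 1;0 0 0 0 0 0.155 1;0 0 0 0 0 0.155 1;0 0 0 0 0 0.155 1",
)

```text
time_s: 2.27
tool_pos: [0.3256, 0.388, 0.2533]
eef_rot: [-2.976, 0.067, 0.784]
force: [1.2, -0.6, -0.6]
finger_gap: 0.0852
gripper_force: 0.0
```

Emit:
jog_arm(
  steps="0 0 0 0 0 0.155 1;0 0 0 0 0 0.044 1",
)

```text
time_s: 2.43
tool_pos: [0.3535, 0.3548, 0.2529]
eef_rot: [-2.953, 0.095, 0.686]
force: [0.1, 0.4, -0.2]
finger_gap: 0.0855
gripper_force: 0.0
```

```bash
python3 -c "
from bench import telemetry
o=telemetry.observe()
for k in('joint_positions','qd','tool_pos','eef_rot'): print(k,o[k].round(3))"
```

```text
joint_positions [ 0.685  0.15  -0.027  1.489  0.188  3.141]
qd [-0.194  0.028  0.026  0.053  0.08   0.001]
tool_pos [0.354 0.355 0.253]
eef_rot [-2.953  0.095  0.686]
```

```bash
cat >> h.py <<'E'
def plan(pos,yaw,g,n=None,p0=None,e0=None):
    o=telemetry.observe(); p0=o["tool_pos"] if p0 is None else np.array(p0); R=Rn.from_euler("xyz",o["eef_rot"] if e0 is None else e0)
    rv=(R.inv()*Rn.from_euler("xyz",[np.pi,0,yaw])).as_rotvec(); d=np.array(pos)-p0
    n=n or int(np.ceil(max(np.linalg.norm(d)/.040,np.degrees(np.linalg.norm(rv))/7.0)))
    rows=[]
    for i in range(n):
        s=R.inv().apply(d/n)/.25; R=R*Rn.from_rotvec(rv/n)
        rows.append(" ".join(f"{x:.3f}" for x in[*s,*(np.degrees(rv/n)/45)])+f" {g}")
    print("n",n,"rv",np.degrees(rv).round(1),"d",d.round(4))
    for i in range(0,n,10): print(";".join(rows[i:i+10]))
E
python3 -c "
from h import *
plan([.4325,.3762,.20],3.4385,1)"
```

```text
n 23 rv [ -10.4  -13.4 -157.4] d [ 0.079   0.0214 -0.0529]
0.014 0.007 0.007 -0.010 -0.013 -0.152 1;0.013 0.009 0.007 -0.010 -0.013 -0.152 1;0.012 0.010 0.007 -0.010 -0.013 -0.152 1;0.011 0.011 0.007 -0.010 -0.013 -0.152 1;0.009 0.013 0.007 -0.010 -0.013 -0.152 1;0.008 0.014 0.007 -0.010 -0.013 -0.152 1;0.006 0.014 0.007 -0.010 -0.013 -0.152 1;0.004 0.015 0.007 -0.010 -0.013 -0.152 1;0.003 0.015 0.007 -0.010 -0.013 -0.152 1;0.001 0.015 0.007 -0.010 -0.013 -0.152 1
-0.001 0.015 0.007 -0.010 -0.013 -0.152 1;-0.003 0.015 0.007 -0.010 -0.013 -0.152 1;-0.004 0.015 0.007 -0.010 -0.013 -0.152 1;-0.006 0.014 0.007 -0.010 -0.013 -0.152 1;-0.007 0.013 0.008 -0.010 -0.013 -0.152 1;-0.009 0.012 0.008 -0.010 -0.013 -0.152 1;-0.010 0.011 0.008 -0.010 -0.013 -0.152 1;-0.011 0.010 0.008 -0.010 -0.013 -0.152 1;-0.012 0.008 0.008 -0.010 -0.013 -0.152 1;-0.013 0.006 0.009 -0.010 -0.013 -0.152 1
-0.014 0.005 0.009 -0.010 -0.013 -0.152 1;-0.014 0.003 0.009 -0.010 -0.013 -0.152 1;-0.014 0.001 0.009 -0.010 -0.013 -0.152 1
```

Emit:
jog_arm(
  steps="0 0 0 -0.01 -0.013 -0.152 1;0 0 0 -0.01 -0.013 -0.152 1;0 0 0 -0.01 -0.013 -0.152 1;0 0 0 -0.01 -0.013 -0.152 1;0 0 0 -0.01 -0.013 -0.152 1;0 0 0 -0.01 -0.013 -0.152 1;0 0 0 -0.01 -0.013 -0.152 1;0 0 0 -0.01 -0.013 -0.152 1;0 0 0 -0.01 -0.013 -0.152 1;0 0 0 -0.01 -0.013 -0.152 1",
)

```text
time_s: 3.27
tool_pos: [0.3508, 0.358, 0.2532]
eef_rot: [-2.993, -0.021, 1.894]
force: [0.5, -0.0, -0.5]
finger_gap: 0.0855
gripper_force: 0.0
```

Emit:
jog_arm(
  steps="0 0 0 -0.01 -0.013 -0.152 1;0 0 0 -0.01 -0.013 -0.152 1;0 0 0 -0.01 -0.013 -0.152 1;0 0 0 -0.01 -0.013 -0.152 1;0 0 0 -0.01 -0.013 -0.152 1;0 0 0 -0.01 -0.013 -0.152 1;0 0 0 -0.01 -0.013 -0.152 1;0 0 0 -0.01 -0.013 -0.152 1;0 0 0 -0.01 -0.013 -0.152 1;0 0 0 -0.01 -0.013 -0.152 1",
)

```text
time_s: 4.1
tool_pos: [0.3506, 0.3581, 0.2533]
eef_rot: [-3.114, -0.025, 3.092]
force: [-0.5, 0.1, 0.1]
finger_gap: 0.0854
gripper_force: 0.0
```

```bash
python3 -c "
from h import *
print(telemetry.observe()['joint_positions'].round(3),telemetry.observe()['tool_pos'],telemetry.observe()['eef_rot'])
plan([.4325,.3762,.15],3.4385,1)"
```

```text
[ 0.796  0.11  -0.058  1.44   0.     0.845] [0.35064625 0.35806975 0.25327692] [-3.11393828 -0.02455359  3.09222964]
n 4 rv [ -1.3  -1.7 -19.8] d [ 0.0819  0.0181 -0.1033]
-0.083 0.025 0.101 -0.007 -0.009 -0.110 1;-0.084 0.017 0.101 -0.007 -0.009 -0.110 1;-0.085 0.009 0.102 -0.007 -0.009 -0.110 1;-0.085 0.001 0.103 -0.007 -0.009 -0.110 1
```

Emit:
jog_arm(
  steps="-0.083 0.025 0.101 -0.007 -0.009 -0.11 1;-0.084 0.017 0.101 -0.007 -0.009 -0.11 1;-0.085 0.009 0.102 -0.007 -0.009 -0.11 1;-0.085 0.001 0.103 -0.007 -0.009 -0.11 1;0 0 0 0 0 0 1;0 0 0 0 0 0 1",
)

```text
time_s: 4.6
tool_pos: [0.4322, 0.3745, 0.1481]
eef_rot: [-3.139, -0.005, -2.853]
force: [-0.0, 0.5, -0.3]
finger_gap: 0.0857
gripper_force: 0.0
```

Run:
```python
from h import *
plan([.4325,.3762,.026],3.4385,1,n=6)
a=[]
for c in("top","side"):
    im=imaging.capture(c); u=proj(c,[.4325,.3762,.03])[0].astype(int)
    for P in PICK: 
        cv2.polylines(im,[cv2.convexHull(np.round(proj(c,place(P,[.4325,.3762,0,.297]))).astype(np.int32))],True,(255,0,0),1)
    a.append(cv2.resize(im[u[1]-60:u[1]+60,u[0]-60:u[0]+60],None,fx=3.3,fy=3.3,interpolation=cv2.INTER_NEAREST))
cv2.imwrite("pics/pre.png",np.hstack(a))
```

```text
n 6 rv [-0.2 -0.3 -0.5] d [ 0.0003  0.0017 -0.1221]
-0.001 0.001 0.081 -0.001 -0.001 -0.002 1;-0.001 0.001 0.081 -0.001 -0.001 -0.002 1;-0.001 0.001 0.081 -0.001 -0.001 -0.002 1;-0.001 0.001 0.081 -0.001 -0.001 -0.002 1;-0.001 0.001 0.081 -0.001 -0.001 -0.002 1;-0.001 0.001 0.081 -0.001 -0.001 -0.002 1
```

View pics/pre.png

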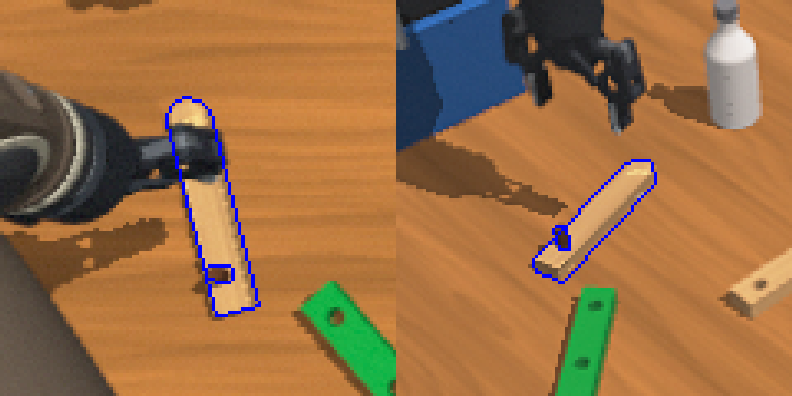

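The picture shows the model outline sitting on the loose picket to within about 1 px in both views, with the fingers straddling it. I'll descend and grip.

Emit:
jog_arm(
  steps="-0.001 0.001 0.081 -0.001 -0.001 -0.002 1;-0.001 0.001 0.081 -0.001 -0.001 -0.002 1;-0.001 0.001 0.081 -0.001 -0.001 -0.002 1;-0.001 0.001 0.081 -0.001 -0.001 -0.002 1;-0.001 0.001 0.081 -0.001 -0.001 -0.002 1;-0.001 0.001 0.081 -0.001 -0.001 -0.002 1;0 0 0 0 0 0 1;0 0 0 0 0 0 -1;0 0 0 0 0 0 -1;0 0 0 0 0 0 -1",
  squeeze=40,
)

```text
time_s: 5.53
tool_pos: [0.4347, 0.378, 0.0306]
eef_rot: [3.137, 0.006, -2.842]
force: [0.3, -0.2, 0.3]
finger_gap: 0.0517
gripper_force: 0.0
```

Emit:
jog_arm(
  steps="0 0 0 0 0 0 -1;0 0 0 0 0 0 -1;0 0 0 0 0 0 -1;0 0 0 0 0 0 -1",
)

```text
time_s: 5.87
tool_pos: [0.4346, 0.3776, 0.0299]
eef_rot: [3.137, 0.005, -2.843]
force: [-1.4, 0.5, 5.9]
finger_gap: 0.0284
gripper_force: 40.1
```

Emit:
jog_arm(
  steps="0 0 -0.06 0 0 0 -1;0 0 -0.12 0 0 0 -1;0 0 -0.15 0 0 0 -1;0 0 -0.15 0 0 0 -1;0 0 -0.15 0 0 0 -1;0 0 -0.12 0 0 0 -1;0 0 -0.09 0 0 0 -1;0 0 0 0 0 0 -1;0 0 0 0 0 0 -1;0 0 0 0 0 0 -1",
)

```text
time_s: 6.7
tool_pos: [0.4333, 0.3759, 0.2375]
eef_rot: [3.139, 0.002, -2.843]
force: [-0.6, 0.0, -0.6]
finger_gap: 0.0286
gripper_force: 39.6
```

Run:
```python
from h import *
o=telemetry.observe(); print(o["tool_pos"],o["eef_rot"],o["finger_gap"],o["joint_positions"].round(3))
plan([.524,-.2125,.24],np.pi-.081,-1,n=20)
```

```text
[0.43327931 0.37591728 0.23753178] [ 3.13863694e+00  2.35671600e-03 -2.84262791e+00] 0.02862790874742496 [0.714 0.216 0.034 1.385 0.002 0.415]
n 20 rv [ 0.2  0.1 21.8] d [ 0.0907 -0.5884  0.0025]
0.017 -0.118 -0.001 0.000 0.000 0.024 -1;0.015 -0.118 -0.001 0.000 0.000 0.024 -1;0.013 -0.118 -0.001 0.000 0.000 0.024 -1;0.011 -0.119 -0.001 0.000 0.000 0.024 -1;0.008 -0.119 -0.001 0.000 0.000 0.024 -1;0.006 -0.119 -0.001 0.000 0.000 0.024 -1;0.004 -0.119 -0.001 0.000 0.000 0.024 -1;0.002 -0.119 -0.001 0.000 0.000 0.024 -1;-0.001 -0.119 -0.001 0.000 0.000 0.024 -1;-0.003 -0.119 -0.001 0.000 0.000 0.024 -1
-0.005 -0.119 -0.001 0.000 0.000 0.024 -1;-0.007 -0.119 -0.001 0.000 0.000 0.024 -1;-0.010 -0.119 -0.001 0.000 0.000 0.024 -1;-0.012 -0.118 -0.001 0.000 0.000 0.024 -1;-0.014 -0.118 -0.001 0.000 0.000 0.024 -1;-0.016 -0.118 -0.001 0.000 0.000 0.024 -1;-0.019 -0.118 -0.001 0.000 0.000 0.024 -1;-0.021 -0.117 -0.001 0.000 0.000 0.024 -1;-0.023 -0.117 -0.001 0.000 0.000 0.024 -1;-0.025 -0.116 -0.001 0.000 0.000 0.024 -1
```

Emit:
jog_arm(
  steps="0.017 -0.118 -0.001 0 0 0.024 -1;0.015 -0.118 -0.001 0 0 0.024 -1;0.013 -0.118 -0.001 0 0 0.024 -1;0.011 -0.119 -0.001 0 0 0.024 -1;0.008 -0.119 -0.001 0 0 0.024 -1;0.006 -0.119 -0.001 0 0 0.024 -1;0.004 -0.119 -0.001 0 0 0.024 -1;0.002 -0.119 -0.001 0 0 0.024 -1;-0.001 -0.119 -0.001 0 0 0.024 -1;-0.003 -0.119 -0.001 0 0 0.024 -1",
)

```text
time_s: 7.53
tool_pos: [0.4782, 0.0803, 0.2378]
eef_rot: [3.138, -0.001, -3.032]
force: [-0.1, 0.5, -0.1]
finger_gap: 0.0289
gripper_force: 39.6
```

Emit:
jog_arm(
  steps="-0.005 -0.119 -0.001 0 0 0.024 -1;-0.007 -0.119 -0.001 0 0 0.024 -1;-0.01 -0.119 -0.001 0 0 0.024 -1;-0.012 -0.118 -0.001 0 0 0.024 -1;-0.014 -0.118 -0.001 0 0 0.024 -1;-0.016 -0.118 -0.001 0 0 0.024 -1;-0.019 -0.118 -0.001 0 0 0.024 -1;-0.021 -0.117 -0.001 0 0 0.024 -1;-0.023 -0.117 -0.001 0 0 0.024 -1;-0.025 -0.116 -0.001 0 0 0.024 -1",
)

```text
time_s: 8.37
tool_pos: [0.5239, -0.2135, 0.239]
eef_rot: [3.136, -0.002, 3.063]
force: [0.4, 0.1, 0.4]
finger_gap: 0.0286
gripper_force: 39.6
```

Emit:
jog_arm(
  steps="0 0 0 0 0 0 -1;0 0 0 0 0 0 -1;0 0 0 0 0 0 -1;0 0 0 0 0 0 -1;0 0 0 0 0 0 -1",
)

```text
time_s: 8.78
tool_pos: [0.5245, -0.2111, 0.2409]
eef_rot: [3.137, 0.001, 3.065]
force: [-0.3, -0.4, -0.3]
finger_gap: 0.0288
gripper_force: 39.7
```

Run:
```python
from h import *
o=telemetry.observe(); print(o["tool_pos"],o["eef_rot"],o["finger_gap"])
p=o["tool_pos"]; v=[p[0]-.002,p[1]-.0015,p[2]-.03,-.081]; a=[]
for c in("top","side"):
    im=imaging.capture(c); np.save(c+"1.npy",im)
    for d in nets.silhouettes(c,"picket_loose"): print(c,round(d["confidence"],2),np.round(d["rect"]),d["pixels"].sum())
    for P in PICK: cv2.polylines(im,[cv2.convexHull(np.round(proj(c,place(P,v))).astype(np.int32))],True,(255,0,0),1)
    u=proj(c,v[:3])[0].astype(int)
    a.append(cv2.resize(im[u[1]-75:u[1]+75,u[0]-65:u[0]+65],None,fx=3,fy=3,interpolation=cv2.INTER_NEAREST))
cv2.imwrite("pics/hold.png",np.hstack(a))
```

```text
[ 0.5244929  -0.21111311  0.24088442] [3.13711250e+00 1.16855060e-03 3.06519101e+00] 0.028834104215389955
top 0.75 [380. 143.  13.  60.] 186
side 0.8 [307. 194.  33.  30.] 380
side 0.68 [373. 244.  31.  54.] 738
```

View pics/hold.png

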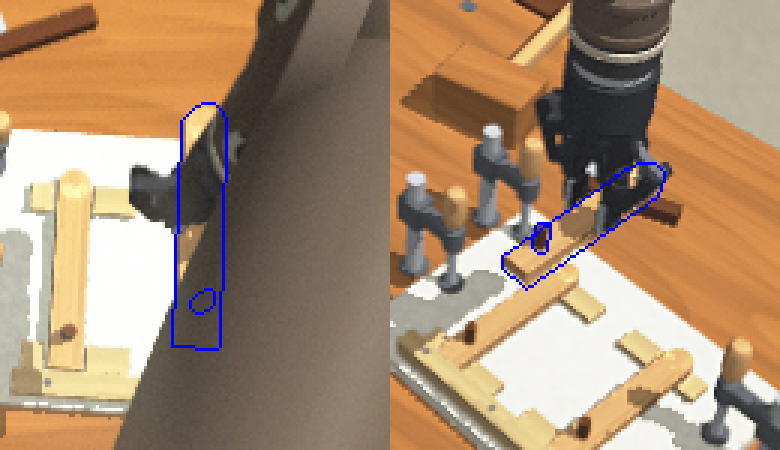

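The side view shows the picket held level, following the outline to within 1–2 px, with its peg at the foot end. The top view is mostly hidden by the arm. I'll descend to just above the spacers and look again.

Run:
```python
from h import *
plan([.5269,-.2125,.07],np.pi-.081,-1,n=7)
```

```text
n 7 rv [0.2 0.1 0.2] d [ 0.0021 -0.0009 -0.1714]
-0.001 -0.001 0.098 0.001 0.000 0.001 -1;-0.001 -0.001 0.098 0.001 0.000 0.001 -1;-0.001 -0.001 0.098 0.001 0.000 0.001 -1;-0.001 -0.001 0.098 0.001 0.000 0.001 -1;-0.001 -0.001 0.098 0.001 0.000 0.001 -1;-0.001 -0.001 0.098 0.001 0.000 0.001 -1;-0.001 -0.000 0.098 0.001 0.000 0.001 -1
```

Emit:
jog_arm(
  steps="-0.001 -0.001 0.098 0.001 0 0.001 -1;-0.001 -0.001 0.098 0.001 0 0.001 -1;-0.001 -0.001 0.098 0.001 0 0.001 -1;-0.001 -0.001 0.098 0.001 0 0.001 -1;-0.001 0 0.098 0.001 0 0.001 -1;-0.001 0 0.098 0.001 0 0.001 -1;-0.002 0 0.098 0 0 0 -1;0 0 0 0 0 0 -1;0 0 0 0 0 0 -1;0 0 0 0 0 0 -1",
)

```text
time_s: 9.82
tool_pos: [0.5276, -0.2132, 0.0711]
eef_rot: [-3.141, 0.003, 3.059]
force: [0.2, 0.1, 0.2]
finger_gap: 0.0286
gripper_force: 39.7
```

Run:
```python
from h import *
o=telemetry.observe(); p=o["tool_pos"]; print(p,o["eef_rot"])
ex=np.array([np.cos(-.081),np.sin(-.081)])
a=[]
I={c:imaging.capture(c) for c in("top","side")}
mk={c:gc(c,PICK,[*(p[:2]-.0024*ex),p[2]-.03,-.081],I[c]) for c in("side",)}
print(fit(PICK,mk,[*(p[:2]-.0024*ex),p[2]-.03,-.081],(0,1)))
for c,box_,s in(("side",(262,200,125,100),4),("top",(320,150,100,90),3)):
    im=I[c]
    x,y,w,h=box_; im=cv2.resize(im[y:y+h,x:x+w],None,fx=s,fy=s,interpolation=cv2.INTER_NEAREST)
    if c=="side":
      for v,col in(([*(p[:2]-.0024*ex),p[2]-.03,-.081],(255,0,0)),([.5245,-.2123,.018,-.081],(0,0,255)),([.5245+.0062,-.2123+.0748,.018,-.081],(0,255,0)),([.5245-.0062,-.2123-.0748,.018,-.081],(0,255,0))):
        for P in PICK: cv2.polylines(im,[cv2.convexHull(np.round((proj(c,place(P,v))+.5-[x,y])*s).astype(np.int32))],True,col,1)
    a.append(im)
can=np.zeros((400,800,3),np.uint8); can[:400,:500]=a[0]; can[:270,500:800]=a[1]
cv2.imwrite("pics/near.png",can)
```

```text
[ 0.52761155 -0.2132074   0.0710734 ] [-3.14063841e+00  3.10342109e-03  3.05930079e+00]
(array([ 0.52423191, -0.21324062,  0.0410734 , -0.081     ]), np.float64(20.939107856324846))
```

View pics/near.png

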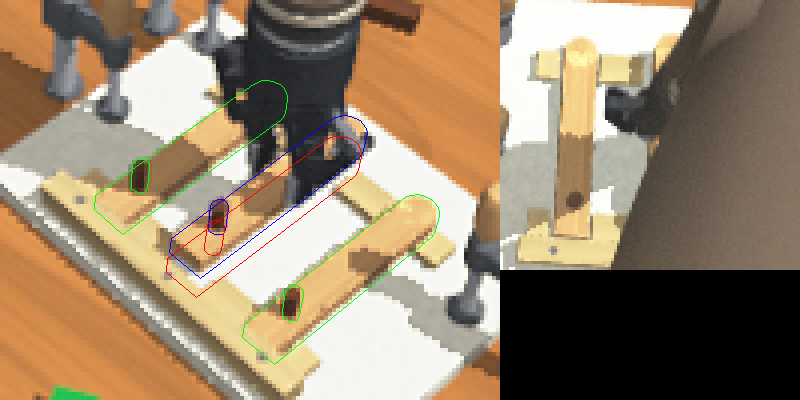

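All three pegs sit inside their outlines in the side view: L (140,176), held (218,217), R (291,303) in the crop. The alignment is consistent, so I'll lower and release with only a part opening.

Emit:
jog_arm(
  steps="0 0 0.02 0 0 0 -1;0 0 0.02 0 0 0 -1;0 0 0.02 0 0 0 -1;0 0 0.018 0 0 0 -1;0 0 0.009 0 0 0 -1;0 0 0 0 0 0 -1;0 0 0 0 0 0 -1",
)

```text
time_s: 10.5
tool_pos: [0.5266, -0.213, 0.048]
eef_rot: [-3.141, 0.001, 3.059]
force: [-2.2, 0.8, 5.0]
finger_gap: 0.0286
gripper_force: 40.2
```

Emit:
jog_arm(
  steps="0 0 0 0 0 0 0.05;0 0 0 0 0 0 0.05;0 0 0 0 0 0 0.05;0 0 0 0 0 0 0.05;0 0 0 0 0 0 0.05;0 0 -0.02 0 0 0 0.05;0 0 -0.06 0 0 0 0.05;0 0 -0.1 0 0 0 0.05;0 0 -0.13 0 0 0 0.05;0 0 -0.13 0 0 0 0.05",
)

```text
time_s: 11.33
tool_pos: [0.5262, -0.2128, 0.1588]
eef_rot: [-3.142, 0.0, 3.059]
force: [0.3, -1.0, 1.4]
finger_gap: 0.0449
gripper_force: 0.0
```

Emit:
jog_arm(
  steps="0 0 -0.13 0 0 0 0.05;0 0 -0.13 0 0 0 0.05;0 0 -0.1 0 0 0 0.05;0 0 0 0 0 0 0.05;0 0 0 0 0 0 1;0 0 0 0 0 0 1",
)

```text
time_s: 11.83
tool_pos: [0.5265, -0.2129, 0.2473]
eef_rot: [-3.141, 0.001, 3.059]
force: [-0.5, 0.1, -1.0]
finger_gap: 0.0674
gripper_force: 0.0
```

Run:
```python
from h import *
o=telemetry.observe(); print(o["tool_pos"],o["eef_rot"])
# to above the rail
plan([.547,.171,.24],np.pi-.026,1,n=11)
```

```text
[ 0.52646654 -0.21292257  0.2472892 ] [-3.14116511e+00  1.13856147e-03  3.05902086e+00]
n 11 rv [-0.   0.1 -3.2] d [ 0.0205  0.3839 -0.0073]
0.004 0.140 0.003 -0.000 0.000 -0.007 1;0.003 0.140 0.003 -0.000 0.000 -0.007 1;0.003 0.140 0.003 -0.000 0.000 -0.007 1;0.002 0.140 0.003 -0.000 0.000 -0.007 1;0.001 0.140 0.003 -0.000 0.000 -0.007 1;0.000 0.140 0.003 -0.000 0.000 -0.007 1;-0.000 0.140 0.003 -0.000 0.000 -0.007 1;-0.001 0.140 0.003 -0.000 0.000 -0.007 1;-0.002 0.140 0.003 -0.000 0.000 -0.007 1;-0.002 0.140 0.003 -0.000 0.000 -0.007 1
-0.003 0.140 0.003 -0.000 0.000 -0.007 1
```

Emit:
jog_arm(
  steps="0.004 0.14 0.003 0 0 -0.007 1;0.003 0.14 0.003 0 0 -0.007 1;0.003 0.14 0.003 0 0 -0.007 1;0.002 0.14 0.003 0 0 -0.007 1;0.001 0.14 0.003 0 0 -0.007 1;0 0.14 0.003 0 0 -0.007 1;0 0.14 0.003 0 0 -0.007 1;-0.001 0.14 0.003 0 0 -0.007 1;-0.002 0.14 0.003 0 0 -0.007 1;-0.002 0.14 0.003 0 0 -0.007 1",
)

```text
time_s: 12.67
tool_pos: [0.5439, 0.1381, 0.2382]
eef_rot: [-3.14, -0.001, 3.114]
force: [1.3, 0.2, -0.4]
finger_gap: 0.0856
gripper_force: 0.0
```

Emit:
jog_arm(
  steps="-0.003 0.14 0.003 0 0 -0.007 1;0 0 0 0 0 0 1;0 0 0 0 0 0 1;0 0 0 0 0 0 1;0 0 0 0 0 0 1;0 0 0 0 0 0 1",
)

```text
time_s: 13.17
tool_pos: [0.5465, 0.1703, 0.2391]
eef_rot: [-3.141, 0.001, 3.118]
force: [0.3, -0.6, 0.3]
finger_gap: 0.0856
gripper_force: 0.0
```

Run:
```python
from h import *
o=telemetry.observe(); print(o["tool_pos"],o["eef_rot"])
plan([.547,.171,.028],np.pi-.026,1,n=8)
I={c:imaging.capture(c) for c in("top","side")}
for c in I: np.save(c+"2.npy",I[c])
can=np.zeros((400,800,3),np.uint8)
for c,(x,y,w,h),s,ox in(("side",(262,200,125,100),4,0),("top",(325,150,90,100),3,510)):
    im=cv2.resize(I[c][y:y+h,x:x+w],None,fx=s,fy=s,interpolation=cv2.INTER_NEAREST)
    for v in([.5245,-.2123,.018,-.081],[.5245+.0062,-.2123+.0748,.018,-.081],[.5245-.0062,-.2123-.0748,.018,-.081]):
        for P in PICK: cv2.polylines(im,[cv2.convexHull(np.round((proj(c,place(P,v))+.5-[x,y])*s).astype(np.int32))],True,(255,0,0),1)
    can[:h*s,ox:ox+w*s]=im
cv2.imwrite("pics/placed.png",can)
```

```text
[0.54649793 0.17032812 0.23905951] [-3.14057306e+00  1.03384559e-03  3.11777204e+00]
n 8 rv [-0.1  0.1  0.1] d [ 0.0005  0.0007 -0.2111]
-0.000 0.000 0.106 -0.000 0.000 0.000 1;-0.000 0.000 0.106 -0.000 0.000 0.000 1;-0.000 0.000 0.106 -0.000 0.000 0.000 1;-0.000 0.000 0.106 -0.000 0.000 0.000 1;-0.000 0.000 0.106 -0.000 0.000 0.000 1;-0.000 0.000 0.106 -0.000 0.000 0.000 1;-0.000 0.000 0.106 -0.000 0.000 0.000 1;-0.000 0.000 0.106 -0.000 0.000 0.000 1
```

View pics/placed.png

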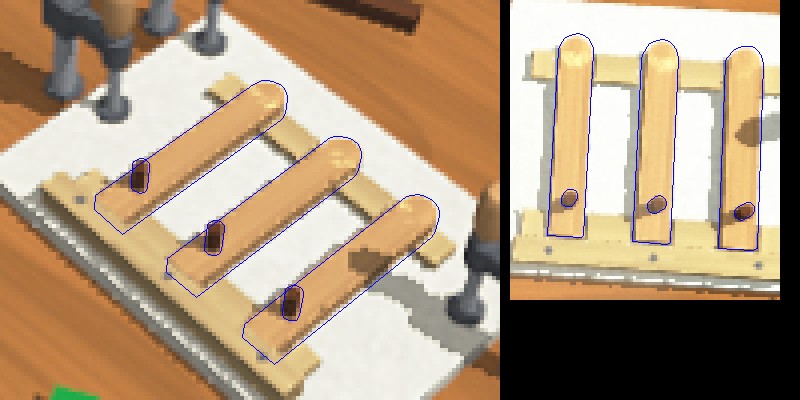

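The picture shows the loose picket lying in the middle place. Its peg at (214,238) in the side crop and (656,204) in the top crop lies in its outline, and all three outlines match equally well. The placing is good, so now the rail.

Emit:
jog_arm(
  steps="0 0.003 0.106 0 0 0 1;0 0 0.106 0 0 0 1;0.001 0 0.106 0 0 0 1;0 0 0.106 0 0 0 1;-0.002 0 0.106 0 0 0 1;-0.002 0 0.106 0 0 0 1;-0.001 0 0.106 0 0 0 1;0 0 0.106 0 0 0 1;0 0 0 0 0 0 1;0 0 0 0 0 0 1",
)

```text
time_s: 14.1
tool_pos: [0.5469, 0.1712, 0.0266]
eef_rot: [-3.14, -0.001, 3.118]
force: [-0.3, 0.8, 0.1]
finger_gap: 0.0854
gripper_force: 0.0
```

Emit:
jog_arm(
  steps="0 0 0 0 0 0 -1;0 0 0 0 0 0 -1;0 0 0 0 0 0 -1;0 0 0 0 0 0 -1;0 0 0 0 0 0 -1;0 0 0 0 0 0 -1;0 0 0 0 0 0 -1;0 0 0 0 0 0 -1",
  squeeze=60,
)

```text
time_s: 14.77
tool_pos: [0.5489, 0.1724, 0.0289]
eef_rot: [3.142, 0.004, 3.12]
force: [-0.0, -0.5, 6.7]
finger_gap: 0.0305
gripper_force: 61.3
```

Emit:
jog_arm(
  steps="0 0 -0.05 0 0 0 -1;0 0 -0.12 0 0 0 -1;0 0 -0.15 0 0 0 -1;0 0 -0.15 0 0 0 -1;0 0 -0.15 0 0 0 -1;0 0 -0.15 0 0 0 -1;0 0 -0.1 0 0 0 -1;0 0 -0.05 0 0 0 -1;0 0 0 0 0 0 -1;0 0 0 0 0 0 -1",
)

```text
time_s: 15.6
tool_pos: [0.5478, 0.1724, 0.2577]
eef_rot: [-3.141, 0.003, 3.12]
force: [-0.4, 0.2, -0.5]
finger_gap: 0.0304
gripper_force: 60.4
```

Emit:
jog_arm(
  steps="0 0 0 0 0 0 -1;0 0 0 0 0 0 -1",
)

```text
time_s: 15.77
tool_pos: [0.5469, 0.1721, 0.2554]
eef_rot: [-3.14, -0.001, 3.12]
force: [-0.2, 0.3, -0.9]
finger_gap: 0.0304
gripper_force: 60.4
```

Run:
```python
from h import *
o=telemetry.observe(); print(o["tool_pos"],o["eef_rot"],o["finger_gap"])
plan([.4645,-.2077,.26],np.pi/2-.081,-1,n=20)
```

```text
[0.54689365 0.17208042 0.2554435 ] [-3.13992508e+00 -1.33513424e-03  3.11950441e+00] 0.03043524896929849
n 20 rv [-0.1  0.  93.4] d [-0.0824 -0.3798  0.0046]
0.015 -0.076 -0.001 -0.000 0.000 0.104 -1;0.009 -0.077 -0.001 -0.000 0.000 0.104 -1;0.002 -0.078 -0.001 -0.000 0.000 0.104 -1;-0.004 -0.078 -0.001 -0.000 0.000 0.104 -1;-0.010 -0.077 -0.001 -0.000 0.000 0.104 -1;-0.017 -0.076 -0.001 -0.000 0.000 0.104 -1;-0.023 -0.074 -0.001 -0.000 0.000 0.104 -1;-0.029 -0.072 -0.001 -0.000 0.000 0.104 -1;-0.035 -0.070 -0.001 -0.000 0.000 0.104 -1;-0.040 -0.067 -0.001 -0.000 0.000 0.104 -1
-0.045 -0.063 -0.001 -0.000 0.000 0.104 -1;-0.050 -0.059 -0.001 -0.000 0.000 0.104 -1;-0.055 -0.055 -0.001 -0.000 0.000 0.104 -1;-0.059 -0.050 -0.001 -0.000 0.000 0.104 -1;-0.063 -0.045 -0.001 -0.000 0.000 0.104 -1;-0.067 -0.040 -0.001 -0.000 0.000 0.104 -1;-0.070 -0.034 -0.001 -0.000 0.000 0.104 -1;-0.072 -0.029 -0.001 -0.000 0.000 0.104 -1;-0.074 -0.023 -0.001 -0.000 0.000 0.104 -1;-0.076 -0.017 -0.001 -0.000 0.000 0.104 -1
```

Emit:
jog_arm(
  steps="0.015 -0.076 -0.001 0 0 0.104 -1;0.009 -0.077 -0.001 0 0 0.104 -1;0.002 -0.078 -0.001 0 0 0.104 -1;-0.004 -0.078 -0.001 0 0 0.104 -1;-0.01 -0.077 -0.001 0 0 0.104 -1;-0.017 -0.076 -0.001 0 0 0.104 -1;-0.023 -0.074 -0.001 0 0 0.104 -1;-0.029 -0.072 -0.001 0 0 0.104 -1;-0.035 -0.07 -0.001 0 0 0.104 -1;-0.04 -0.067 -0.001 0 0 0.104 -1",
)

```text
time_s: 16.6
tool_pos: [0.5053, -0.0186, 0.2584]
eef_rot: [-3.141, -0.0, 2.299]
force: [0.6, -0.9, -0.6]
finger_gap: 0.0301
gripper_force: 60.4
```

Emit:
jog_arm(
  steps="-0.045 -0.063 -0.001 0 0 0.104 -1;-0.05 -0.059 -0.001 0 0 0.104 -1;-0.055 -0.055 -0.001 0 0 0.104 -1;-0.059 -0.05 -0.001 0 0 0.104 -1;-0.063 -0.045 -0.001 0 0 0.104 -1;-0.067 -0.04 -0.001 0 0 0.104 -1;-0.07 -0.034 -0.001 0 0 0.104 -1;-0.072 -0.029 -0.001 0 0 0.104 -1;-0.074 -0.023 -0.001 0 0 0.104 -1;-0.076 -0.017 -0.001 0 0 0.104 -1",
)

```text
time_s: 17.43
tool_pos: [0.4633, -0.2079, 0.261]
eef_rot: [-3.141, -0.0, 1.482]
force: [-0.5, -0.7, -0.5]
finger_gap: 0.0303
gripper_force: 60.4
```

Emit:
jog_arm(
  steps="0 0 0 0 0 0 -1;0 0 0 0 0 0 -1;0 0 0 0 0 0 -1;0 0 0 0 0 0 -1;0 0 0 0 0 0 -1",
)

```text
time_s: 17.85
tool_pos: [0.4643, -0.2064, 0.2623]
eef_rot: [3.14, 0.0, 1.488]
force: [-0.9, 0.3, -0.7]
finger_gap: 0.0305
gripper_force: 60.4
```

Run:
```python
from h import *
o=telemetry.observe(); print(o["tool_pos"],o["eef_rot"],o["finger_gap"])
plan([.4645,-.2077,.120],np.pi/2-.081,-1,n=6)
```

```text
[ 0.46432742 -0.20644215  0.26225689] [3.14026253e+00 2.34501371e-04 1.48752623e+00] 0.03052199409430392
n 6 rv [ 0.1  0.  -0.1] d [ 0.0002 -0.0013 -0.1423]
-0.001 0.000 0.095 0.000 0.000 -0.000 -1;-0.001 0.000 0.095 0.000 0.000 -0.000 -1;-0.001 0.000 0.095 0.000 0.000 -0.000 -1;-0.001 0.000 0.095 0.000 0.000 -0.000 -1;-0.001 0.000 0.095 0.000 0.000 -0.000 -1;-0.001 0.000 0.095 0.000 0.000 -0.000 -1
```

Emit:
jog_arm(
  steps="-0.001 0 0.095 0 0 0 -1;-0.001 0 0.095 0 0 0 -1;-0.001 0 0.095 0 0 0 -1;-0.001 0 0.095 0 0 0 -1;-0.001 0 0.09 0 0 0 -1;-0.001 0 0.08 0 0 0 -1;0 0 0 0 0 0 -1;0 0 0 0 0 0 -1;0 0 0 0 0 0 -1;0 0 0 0 0 0 -1",
)

```text
time_s: 18.68
tool_pos: [0.4653, -0.209, 0.1267]
eef_rot: [3.137, 0.001, 1.486]
force: [0.5, -0.3, -1.2]
finger_gap: 0.0303
gripper_force: 60.4
```

Run:
```python
from h import *
o=telemetry.observe(); p=o["tool_pos"]; print(p,o["eef_rot"])
I={c:imaging.capture(c) for c in("top","side")}
for c in I:
    np.save(c+"3.npy",I[c])
    for d in nets.silhouettes(c,"rail"): print(c,round(d["confidence"],2),np.round(d["rect"]),d["pixels"].sum(),I[c][d["pixels"]].mean(0).round())
yaw=np.pi/2-.081; v=[p[0],p[1],p[2]-.0285,yaw]
can=np.zeros((400,800,3),np.uint8)
for c,(x,y,w,h),s,ox in(("side",(262,190,125,100),4,0),("top",(320,150,100,110),3,500)):
    im=cv2.resize(I[c][y:y+h,x:x+w],None,fx=s,fy=s,interpolation=cv2.INTER_NEAREST)
    M=RAIL+[disc(a,0,.007,.02) for a in(-.075,0,.075)]
    for P in M: cv2.polylines(im,[cv2.convexHull(np.round((proj(c,place(P,v))+.5-[x,y])*s).astype(np.int32))],True,(255,0,0),1)
    can[:h*s,ox:ox+w*s]=im
cv2.imwrite("pics/rail.png",can)
```

```text
[ 0.46531029 -0.20897751  0.126728  ] [3.13741408e+00 1.39135056e-03 1.48635312e+00]
top 0.66 [337. 205.  34.  16.] 556 [108. 154. 187.]
top 0.6 [182. 257.  54.  63.] 1005 [ 61. 145.  39.]
side 0.97 [252. 298.  36.  70.] 952 [ 76. 177.  40.]
side 0.77 [289. 218.  59.  51.] 715 [114. 166. 200.]
side 0.74 [160. 197.  20.  56.] 609 [ 58. 131.  35.]
```

View pics/rail.png

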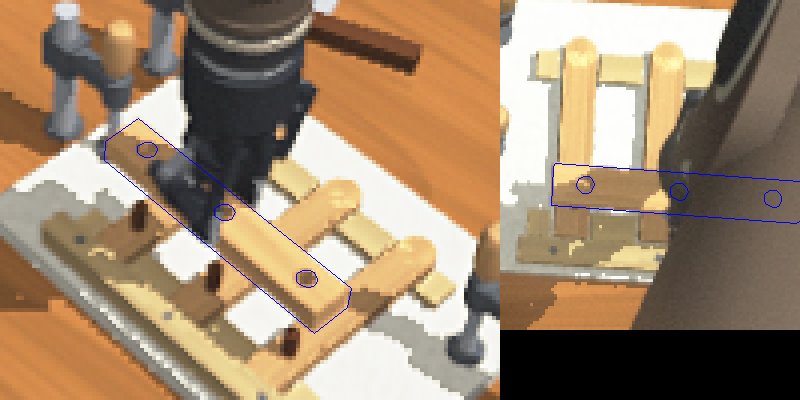

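The side view shows the drawn hole rings on the real holes, at (147,150) and (307,278) in the crop, so the rail sits centred in the grip. Next I'll quantify the hole offsets and the rail tilt.

Run:
```python
from h import *
I=np.load("side3.npy"); I0=np.load("side2.npy"); I00=np.load("side.npy")
o=telemetry.observe(); p=o["tool_pos"]; yaw=np.pi/2-.081
def dark(img,uv,rad):
    x,y=np.round(uv).astype(int); g=img[y-rad:y+rad+1,x-rad:x+rad+1].max(2).astype(float)
    w=np.clip(np.percentile(g,60)*.8-g,0,None); yy,xx=np.mgrid[-rad:rad+1,-rad:rad+1]
    return np.array([x+(w*xx).sum()/w.sum(),y+(w*yy).sum()/w.sum()])
zt=p[2]-.0085
for a in(-.075,.075):
    P=place(np.array([[a,0,zt]]),[p[0],p[1],0,yaw])[0]; s=dark(I,proj("side",P)[0],3)
    print("hole",a,P.round(4),unproj("side",s,zt).round(4))
m=nets
# rail fit in side from net mask, side-only with z free, occluded part cut out
imaging.capture("side")
ds=[d for d in nets.silhouettes("side","rail") if 285<d["rect"][0]<300]
print(len(ds))
# pegs, side view before: fit peg cylinders
PEG=[PICK[1]]
for y in(.075,0,-.075):
    v=np.array([.5245-.081*-y*-1*0,-.2123,.018,-.081]); v[:2]+=np.array([.0809,.9967])*y
    out=[]
    for c,im in(("side",I0),("top",np.load("top2.npy"))):
        g=(im.max(2)<115)
        uv=proj(c,place(np.array([[-.06,0,.028]]),v))[0].astype(int); k=np.zeros_like(g); k[uv[1]-9:uv[1]+10,uv[0]-7:uv[0]+8]=1
        if c=="side": 
            f,cost=fit(PEG,{c:g&k},v,(0,1)); out.append((c,place(np.array([[-.06,0,0]]),f)[0,:2].round(4),round(cost,1),(g&k).sum()))
    print("peg",y,place(np.array([[-.06,0,0]]),v)[0,:2].round(4),out)
```

```text
hole -0.075 [ 0.4587 -0.2838  0.1175] [ 0.4599 -0.2837]
hole 0.075 [ 0.4709 -0.1343  0.1175] [ 0.4683 -0.1451]
1
peg 0.075 [ 0.4708 -0.1327] [('side', array([ 0.468 , -0.1327]), np.float64(2.2), np.int64(22))]
peg 0 [ 0.4647 -0.2074] [('side', array([ 0.4639, -0.207 ]), np.float64(2.2), np.int64(23))]
peg -0.075 [ 0.4586 -0.2822] [('side', array([ 0.4573, -0.2817]), np.float64(2.1), np.int64(25))]
```

```bash
cat >> h.py <<'E'
def avg(n=10):
    P=[];E=[]
    for i in range(n):
        imaging.capture("side"); o=telemetry.observe(); P.append(o["tool_pos"]); e=o["eef_rot"].copy(); e[0]%=2*np.pi; E.append(e)
    print("pos",np.mean(P,0).round(4),np.std(P,0).round(4),"rot",np.mean(E,0).round(4),"t",o["time_s"])
    return np.mean(P,0),np.mean(E,0)
E
python3 - <<'E'
from h import *
p,e=avg()
plan([.4640,-.2076,.100],np.pi/2-.081,-1,n=4,p0=p,e0=e)
E
```

```text
pos [ 0.4643 -0.2088  0.1251] [0.0001 0.     0.0001] rot [3.1399e+00 6.0000e-04 1.4858e+00] t 19.4833
n 4 rv [ 0.1  0.  -0.2] d [-0.0003  0.0012 -0.0251]
0.001 -0.000 0.025 0.001 0.000 -0.001 -1;0.001 -0.000 0.025 0.001 0.000 -0.001 -1;0.001 -0.000 0.025 0.001 0.000 -0.001 -1;0.001 -0.000 0.025 0.001 0.000 -0.001 -1
```

Emit:
jog_arm(
  steps="0.001 0 0.025 0.001 0 -0.001 -1;0.001 0 0.025 0.001 0 -0.001 -1;0.001 0 0.025 0 0 -0.001 -1;0.001 0 0.025 0 0 -0.001 -1;0 0 0 0 0 0 -1;0 0 0 0 0 0 -1;0 0 0 0 0 0 -1;0 0 0 0 0 0 -1;0 0 0 0 0 0 -1;0 0 0 0 0 0 -1",
)

```text
time_s: 20.32
tool_pos: [0.4646, -0.2079, 0.1003]
eef_rot: [3.141, 0.001, 1.489]
force: [-0.5, 0.2, -0.6]
finger_gap: 0.0303
gripper_force: 60.4
```

Run:
```python
from h import *
p,e=avg(6); yaw=e[2]
I={c:imaging.capture(c) for c in("side","top")}
can=np.zeros((600,800,3),np.uint8)
c,(x,y,w,h),s="side",(277,205,80,75),8
im=cv2.resize(I[c][y:y+h,x:x+w],None,fx=s,fy=s,interpolation=cv2.INTER_CUBIC)
v=[p[0],p[1],p[2]-.0283,yaw]
def dr(P,col): cv2.polylines(im,[cv2.convexHull(np.round((proj(c,P)+.5-[x,y])*s).astype(np.int32))],True,col,1)
for P in RAIL+[disc(a,0,.007,.02) for a in(-.075,0,.075)]: dr(place(P,v),(255,0,0))
for k in(1,0,-1): dr(place(PICK[1],[.5245+.0061*k,-.2123+.0748*k,.018,-.081]),(0,0,255))
can[:h*s,:w*s]=im
x,y,w,h=330,195,60,60
can[:180,640:800]=cv2.resize(I["top"][y:y+h,x:x+w],None,fx=3,fy=3)[:, :160]
cv2.imwrite("pics/close.png",can)
```

```text
pos [ 0.4645 -0.2079  0.1002] [0.0001 0.     0.0001] rot [3.1412e+00 6.0000e-04 1.4890e+00] t 20.6167
```

View pics/close.png

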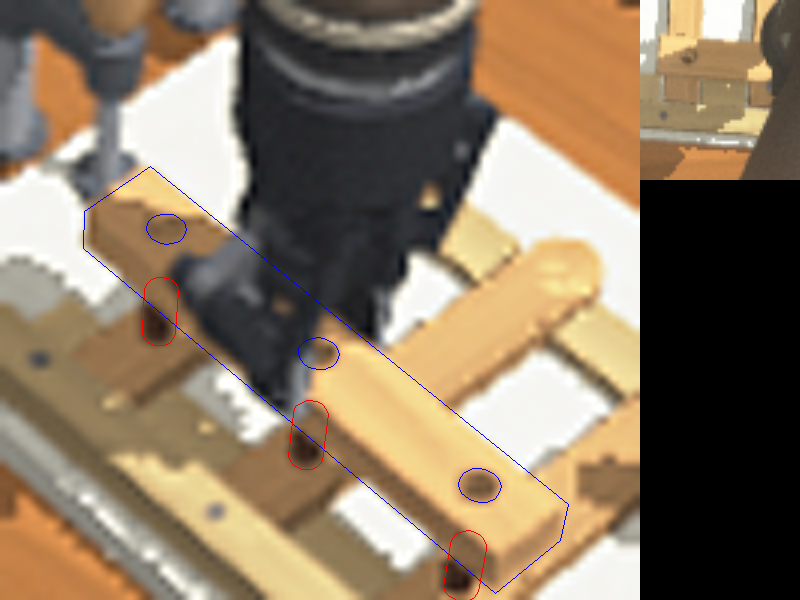

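The side view shows the holes at (481,487) and (166,229), on their rings to within 0.3 px. The pegs at (159,325), (305,445) and (459,575) are within about 0.4 px of the model. I'll check with the top camera before the last centimetre.

Run:
```python
from h import *
p,e=avg(3)
T=imaging.capture("top"); T2=np.load("top2.npy")
zt=p[2]-.0083
for k in(1,):
    P=place(np.array([[.075,0,zt]]),[p[0],p[1],0,e[2]])[0]; uv=proj("top",P)[0]; x,y=np.round(uv).astype(int)
    g=T[y-4:y+5,x-4:x+5].max(2).astype(int); print("hole exp",P.round(4),uv.round(1)); print(g)
# peg top in earlier clear picture
for k in(1,0,-1):
    P=place(np.array([[-.06,0,.04]]),[.5245+.0061*k,-.2123+.0748*k,.018,-.081])[0]; uv=proj("top",P)[0]; x,y=np.round(uv).astype(int)
    print("peg top exp",uv.round(1),"corner",x-5,y-5); print(T2[y-5:y+6,x-5:x+6].max(2))
```

```text
pos [ 0.4644 -0.2078  0.1   ] [0. 0. 0.] rot [3.1415e+00 5.0000e-04 1.4890e+00] t 20.8667
hole exp [ 0.4705 -0.1331  0.0917] [346.2 212.9]
[[252 252 252 252 252 252 252 173 174]
 [251 251 251 243 225 237 202 174 175]
 [250 248 212 163 149 153 142 169 168]
 [200 183 162 157 159 140 124 158 168]
 [176 162 157 143 164 155 117 152 171]
 [178 151 109 106 115 155 125 165 172]
 [177 173 127 102  92 129 153 172 173]
 [167 169 164 143 139 157 168 172 172]
 [165 167 166 163 161 163 163 160 161]]
peg top exp [344.6 214.8] corner 340 210
[[242 240 243 243 242 243 246 243 235 238 248]
 [242 240 243 244 242 242 247 243 234 238 249]
 [242 241 242 243 242 244 247 242 235 238 236]
 [241 240 244 244 242 232 247 242 236 239 224]
 [241 241 244 199 173 165 199 240 235 240 247]
 [240 240 173 141 146 147 145 207 237 241 249]
 [186 184 119 130 144 138 136 174 237 239 249]
 [162 164 110 111 144 136 139 215 238 242 232]
 [163 165 124 100 108 110 171 235 239 242 229]
 [165 167 160 137 163 166 237 236 237 242 250]
 [164 166 166 237 238 243 241 235 238 242 252]]
peg top exp [374.1 217. ] corner 369 212
[[242 240
[... 367 characters left out ...]
 [161 162 139 104 110 144 206 233 240 248 253]
 [161 166 175 238 237 243 237 237 240 247 253]
 [236 240 239 245 245 247 238 236 240 246 251]]
peg top exp [403.6 219.2] corner 399 214
[[242 244 243 243 246 244 236 237 247 253 253]
 [243 245 243 244 246 246 236 237 247 253 253]
 [243 244 244 244 246 245 236 238 248 253 253]
 [244 244 244 244 247 245 237 240 247 253 254]
 [243 243 234 188 174 174 215 238 247 253 253]
 [239 197 117 125 131 132 158 224 250 253 253]
 [154  89  81 129 130 121 147 220 249 253 252]
 [131  50  63 104 123 119 164 228 248 253 252]
 [135  65  50  65  79 132 206 240 248 253 253]
 [150 130 106 157 189 234 237 242 248 252 253]
 [189 239 239 243 243 238 239 243 249 253 253]]
```

Emit:
jog_arm(
  steps="0.001 -0.001 0.006 0 0 0 -1;0.001 -0.001 0.006 0 0 0 -1;0 -0.001 0.006 0 0 0 -1;0 0 0 0 0 0 -1;0 0 0 0 0 0 -1;0 0 0 0 0 0 -1;0 0 0 0 0 0 -1;0 0 0 0 0 0 -1;0 0 0 0 0 0 -1;0 0 0 0 0 0 -1",
)

```text
time_s: 21.75
tool_pos: [0.4638, -0.2073, 0.0956]
eef_rot: [3.141, 0.001, 1.489]
force: [0.3, -0.3, -0.6]
finger_gap: 0.0304
gripper_force: 60.4
```

Run:
```python
from h import *
p,e=avg(4); I=imaging.capture("side")
x,y,w,h,s=277,205,80,75,8
im=cv2.resize(I[y:y+h,x:x+w],None,fx=s,fy=s,interpolation=cv2.INTER_CUBIC)
def dr(P,col): cv2.polylines(im,[cv2.convexHull(np.round((proj("side",P)+.5-[x,y])*s).astype(np.int32))],True,col,1)
for P in RAIL+[disc(a,0,.007,.02) for a in(-.075,0,.075)]: dr(place(P,[p[0],p[1],p[2]-.0276,e[2]]),(255,0,0))
for k in(1,0,-1): dr(place(PICK[1],[.5234+.0061*k,-.2122+.0748*k,.018,-.081]),(0,0,255))
cv2.imwrite("pics/final.png",im)
o=telemetry.observe(); print(o["force"],o["gripper_force"],o["finger_gap"])
```

```text
pos [ 0.4637 -0.2073  0.0955] [0. 0. 0.] rot [3.1414e+00 6.0000e-04 1.4890e+00] t 21.95
[-0.33498138 -0.33748009 -0.93685945] 60.397721976041794 0.03017995410759643
```

View pics/final.png

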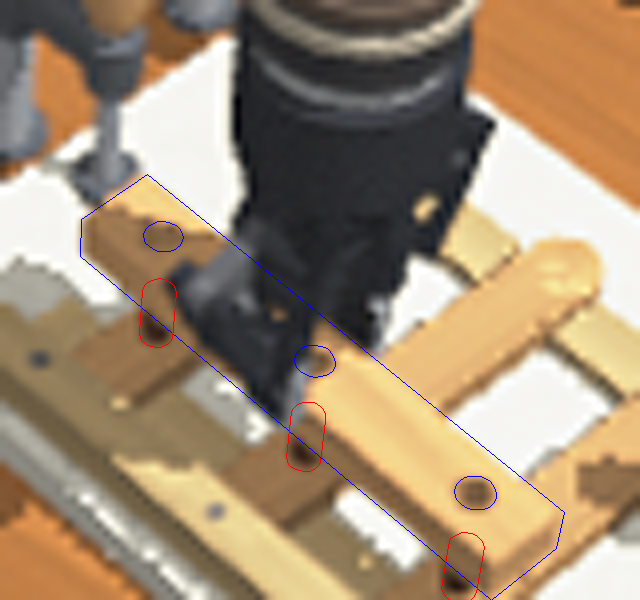

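The rail is level over the pegs, with the holes on their rings at (163,237) and (476,493) and the pegs aligned in their outlines. The force reads near zero, so nothing is touching. I'm handing it in.

```bash
python3 -c "
from bench import r
print(r.job_done())"
```

```text
the job is handed in; nothing more can be done
None
```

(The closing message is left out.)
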